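# Hang the drill-bit bin on the machine-shop rail

## Task

Pick up the blue bin of twist drills and hang it on the far side of the rail stand: hook its lip over the bright top rail, near the middle, with the bottom of the bin swung well out (about 25 degrees), then swing it down, still held, until it hangs flat against the lower bar, and let go. Leave the red and the yellow bin where they stand.

Things in the scene. Friction and masses are not known exactly. Their poses are not given: they have to be found in the camera images.
- blue_bin: Loose blue open bin of twist drills, about 130 to 210 g. Origin: centre of underside; z up, x to the low front, y across. 84 (x) x 50 (y) mm outside. Grip across the side walls: 70 mm high from x -42 to +20, lower in front. Behind, a 42 mm wide lip like an upside-down V: from back wall top (x -42, z 77) up to a ridge (-58, 95), down to a tip (-83, 60). Hung, the rail's axis lies in it at x -56, z 80.
- rail_mid (a point): Middle of the bright top rail, on its axis, 180 mm above the bench. Fixed tube, 14 mm diameter, along this y, free 165 mm each way to green posts. x is level, to the side where bins hang (away from the robot, within 20 degrees); z up. Dark lower bar, 12 mm diameter, parallel, its axis 68 mm below and 8 mm to +x. A hung bin is level, its x along this x, its underside 80 mm below the rail's axis.
- red_bin: Loose red bin of the same shape and size, holding bolts; a bystander. Origin and axes as for the blue bin.
- yellow_bin: Loose yellow bin of the same shape and size, holding brass bushes; a bystander. Origin and axes as for the blue bin.
There are look-alikes about, which are no part of the job. There is more than one size of the blue_bin; the one meant has the size given above.

How it is judged:
On the way, in this order (a step that is already met when the one before it is completed fails the run):
1. the blue bin's lip is over the top rail with the bottom of the bin swung out by more than 10 degrees (x of rail_mid in the frame of blue_bin between -0.072 and -0.042 m and z of rail_mid in the frame of blue_bin between 0.062 and 0.095 m and angle between blue_bin's own z axis and vertical between 0.175 and 1 rad), for 0.1 s.
2. it is swung down to within 10 degrees of level on the rail while the fingers still hold it (x of rail_mid in the frame of blue_bin between -0.072 and -0.042 m and z of rail_mid in the frame of blue_bin between 0.065 and 0.092 m and angle between blue_bin's own z axis and vertical below 0.175 rad and contact force between the fingers and blue_bin above 0.5 N), for 0.1 s.
At the end, for the whole second after the job is handed in: The blue bin hangs at rest by its lip on the top rail (rail seated in the hook to about 10 mm), within 90 mm of the rail's middle and within 10 degrees of level, released (x of rail_mid in the frame of blue_bin between -0.068 and -0.044 m and z of rail_mid in the frame of blue_bin between 0.068 and 0.09 m and y of blue_bin in the frame of rail_mid between -0.09 and 0.09 m and angle between blue_bin's own z axis and vertical below 0.175 rad and linear speed of blue_bin below 0.03 m/s); the robot touches nothing.
It fails at once if the red bin was moved by more than 30 mm (distance of red_bin from where it was at the start of the episode above 0.03 m).
It fails at once if the yellow bin was moved by more than 30 mm (distance of yellow_bin from where it was at the start of the episode above 0.03 m).
It also fails if it takes over 42 s, if anything falls off the work surface, if the arm or the gripper's body presses on something with over 40 N, if the wrist force passes 120 N, or if a joint passes its speed limit or range.

## Robot

A 6-joint arm with a two-finger parallel gripper is mounted at the origin on the work surface. World frame = base frame: x ahead of the robot, y to its left, z up, the work surface at z = 0. Lengths are in m, angles in rad, forces in N, time in s.
With the tool pointing down it reaches from about 0.275 to 0.825 m from the base axis. Payload 4.9 kg.
Tool frame: the origin (TCP) lies midway between the tips of the shut fingers; the grasp point (between the pads) lies 19 mm behind it; x points along the fingers, y is the direction in which the jaws open and shut, and the axes are right-handed (so a half turn about x gives the same grasp; the last joint's range is limited). The gripper opens to 85 mm and grips with 20 to 120 N. Pads are 22 mm wide; open, the fingers measure 114 mm over their backs; the gripper's body (76 mm by 85 mm) begins 54 mm behind the grasp point. The pads swing forward as they close: fully open they stand 13 mm farther back than shut.
Start: joints at [-1.462, 0.326, -0.193, 1.052, 0, 1.437], TCP at [0.132, -0.534, 0.231] pointing down, gripper open.
Joint ranges: [-2.65, 2.65], [-0.97, 1.79], [-1.3, 1.35], [-1.93, 2.1], [-1.47, 1.37], [-3.14, 3.14]. Speed limits (rad/s): [2.57, 2.57, 3.14, 3.14, 3.14, 3.14].

## Interface

Orientations are given as a 3x3 rotation matrix whose columns are the frame's x, y, z axes.
In Python, from rig import bot, eyes gives the robot as it stands.
- The arm moves only by the tool move_arm, never from a script. Its argument "motion" is a list that holds one entry, the list of rows, each a list of 7 numbers: the shift along the tool's x, y, z scaled (see below), then the turn, a rotation vector about the tool's x, y, z scaled (see below), then the gripper's target within -1 to 1 (fully open at 1, half-way at 0, shut at -1). A call has 1 to 8 rows; each row is the pose to reach, as a shift and turn from the pose commanded when the call began, along the tool's axes at that moment; what a row does not reach only later rows make up. The controller multiplies each number of a shift by 30 cm and each number of a turn by 2 rad. A row lasts 1/8 s, in which the tool goes at most 62.5 mm and 10.7 degrees, less where a joint would pass 70% of its speed; a pose out of reach is approached as far as the arm can. A call with a number of a shift or a turn outside -1 to 1 is refused whole. A call with a gripper value outside its range is refused whole. The fingers move at their own pace and stop on an object; the grip force is fixed at half the most. Time passes only in rows, so rows that repeat a pose let the fingers close. It gives the time, the measured TCP pose, the force and the opening at its end, in the units of the state.
- bot.get_obs(): the state, without advancing time (a new reading comes with each control period).
- eyes.snapshot(name): name is "scene" or "top" or "wrist"; returns a dict with "frame" (480x640x3 uint8, red, green, blue), "range_z" (480x640 float32, m along the optical axis (not along the pixel's ray), 0 where there is no reading), "fx", "fy", "cx", "cy" (pixels), "cam_to_world" (4x4, takes a point from camera to world coordinates); the wrist camera has in their place "mount" (4x4, takes a point from camera to tool coordinates, whose origin is the TCP and whose axes are the tool frame's). Camera axes: x right, y down, z forward; pixel columns grow to the right and rows downward; lengths in m; the calibration is good to about 2 mm. The wrist camera is an equidistant fisheye: a pixel r from the principal point sees the ray r / f radians off the axis. A picture is of the moment at which its call begins: read the wrist's pose just before it.
- bot.finish_job(): hands the job in, once; it reports no verdict.
The state is a dict: "time_s": time; "joint_pos": joint angles; "joint_vel": joint speeds; "tau": joint torques, N m; "ee_pos": TCP position; "tcp_rot": TCP orientation; "force": force on the tool from outside, world axes, zero at the start; "moment": the same for the moment, N m; "width": finger opening in m.
Only numpy, scipy, OpenCV 4.12 (cv2) and the standard library are available. Lean on these libraries where they do the work, as an engineer would, in place of code of your own. Each camera call takes 0.05 s, during which the arm holds its last target.

## Working session

There is one attempt and no reset: what is moved stays moved. The work goes in short steps, Python scripts to look and compute and a tool call to move; the robot and the scene stay as the last step left them, time stands still between calls to the robot, and variables do not carry over. Pictures are saved under pics/ and viewed, and the job is handed in when it is done.

Besides the shell and the picture viewer there is one more tool, called after "Call:" as name(argument=value, ...) on one line, values as JSON. move_arm: Moves the arm, as the interface text tells. Its arguments: {"type":"object","properties":{"motion":{"type":"array"}},"required":["motion"]}

```bash
ls; mkdir -p pics
python3 - <<'E'
from rig import bot, eyes
import cv2,numpy as np
o=bot.get_obs(); print(o)
for n in ["scene","top","wrist"]:
    s=eyes.snapshot(n); cv2.imwrite(f"pics/{n}0.png",s["frame"][:,:,::-1]); np.savez(f"{n}0.npz",**s)
    print(n,{k:v for k,v in s.items() if k not in("frame","range_z")})
E
```

```text
pics
{'time_s': 0.0, 'joint_pos': array([-1.46220659e+00,  3.26916071e-01, -1.93619593e-01,  1.05198976e+00,
       -2.04894823e-05,  1.43661662e+00]), 'joint_vel': array([ 0.00072651,  0.00059123, -0.00024955, -0.00105499, -0.00171477,
        0.00058871]), 'tau': array([ 6.16410343e-04, -4.43394971e+01,  2.62442851e+01,  1.53445231e-02,
       -1.76031876e-04,  9.15681142e-06]), 'ee_pos': array([ 0.13216616, -0.53327001,  0.23050342]), 'tcp_rot': array([[-2.07762603e-04,  2.40391615e-01, -9.70675965e-01],
       [ 1.71669567e-03, -9.70674470e-01, -2.40391612e-01],
       [-9.99998505e-01, -1.71629962e-03, -2.11009391e-04]]), 'force': array([-0.44861108,  0.15134041, -0.43666004]), 'moment': array([-0.0155781 , -0.02957825, -0.01826487]), 'width': 0.08537999272537443}
scene {'fx': 534.9831616135519, 'fy': 534.9831616135519, 'cx': 315.543994778915, 'cy': 237.3095815265245, 'cam_to_world': array([[ 0.37204417,  0.7932518 , -0.48201113,  1.00180166],
       [ 0.92815053, -0.32404803,  0.18311053, -0.05436416],
       [-0.010942  , -0.51550409, -0.85681726,  0.90504221],
       [ 0.    
[... 176 characters left out ...]
[-0.01463428, -0.99289841,  0.11806176,  0.41420733],
       [-0.99984424,  0.0156962 ,  0.00806977,  0.11778699],
       [-0.00986558, -0.11792528, -0.99297346,  1.43516736],
       [ 0.        ,  0.        ,  0.        ,  1.        ]])}
wrist {'fx': 371.64829954431775, 'fy': 371.64829954431775, 'cx': 319.50132495873146, 'cy': 244.62562590827534, 'mount': array([[ 6.08111070e-04, -2.77196036e-01,  9.60813191e-01,
        -1.43245454e-01],
       [ 9.99999815e-01,  1.72772252e-04, -5.83067738e-04,
         3.90231932e-04],
       [-4.37779328e-06,  9.60813368e-01,  2.77196089e-01,
        -7.04387303e-02],
       [ 0.00000000e+00,  0.00000000e+00,  0.00000000e+00,
         1.00000000e+00]])}
```

View pics/scene0.png

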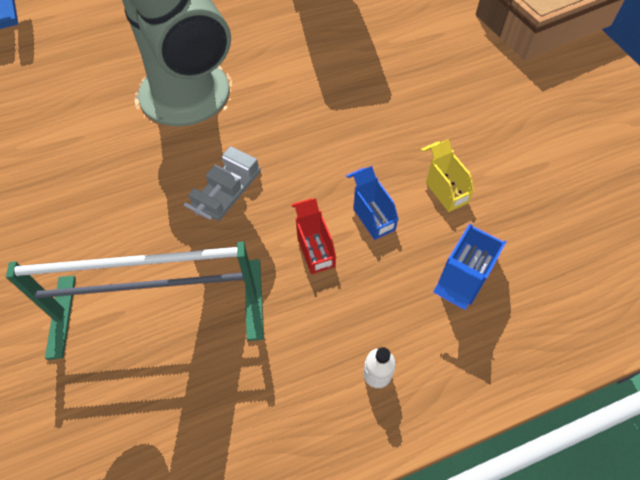

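View pics/top0.png

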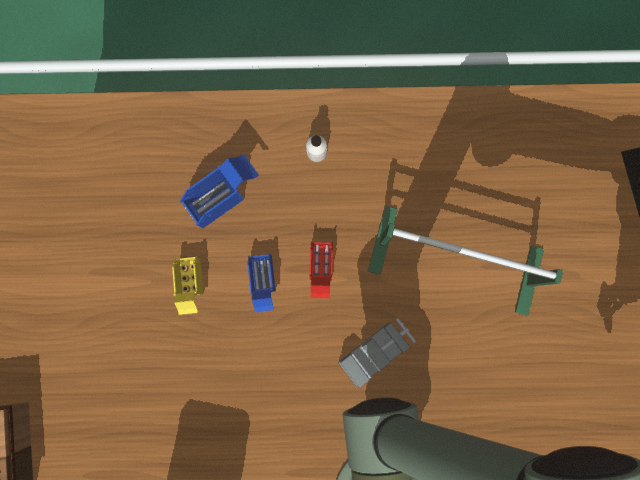

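View pics/wrist0.png

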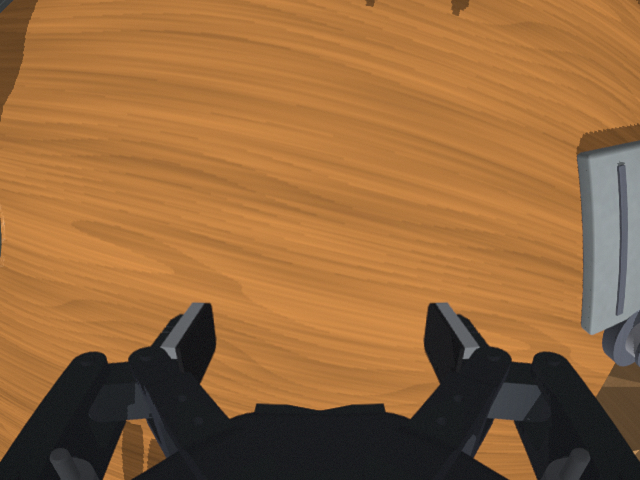

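The scene shows the small blue bin at top-view (261,275), between yellow (187,280) and red (321,265); the larger blue bin at (215,190) is the look-alike. The rail runs from (395,233) to (555,275) in the top view. All the bin fronts face away from the robot. Next I measure them.

```bash
cat > h.py <<'E'
import numpy as np, cv2
def cloud(s,key="range_z"):
    z=s[key]; v,u=np.mgrid[:480,:640]
    P=np.stack([(u-s["cx"])/s["fx"]*z,(v-s["cy"])/s["fy"]*z,z],-1)
    T=s["cam_to_world"]; W=P@T[:3,:3].T+T[:3,3]; W[z<=0]=np.nan; return W
def hsv(s): return cv2.cvtColor(s["frame"],cv2.COLOR_RGB2HSV)
def colmask(s,c):
    h=hsv(s); H,S,V=[h[...,i].astype(int) for i in range(3)]
    if c=="blue": return (H>105)&(H<130)&(S>150)&(V>60)
    if c=="red": return ((H<6)|(H>174))&(S>180)&(V>60)
    if c=="yellow": return (H>24)&(H<34)&(S>150)&(V>100)
    if c=="green": return (H>60)&(H<90)&(S>100)&(V>40)
    if c=="bright": return (S<40)&(V>140)
def ray(s,u,v):
    T=s["cam_to_world"]; d=T[:3,:3]@np.array([(u-s["cx"])/s["fx"],(v-s["cy"])/s["fy"],1]); return T[:3,3],d
E
python3 - <<'E'
from h import *
np.set_printoptions(precision=4,suppress=True)
for n in ["top","scene"]:
    s=dict(np.load(n+"0.npz")); W=cloud(s)
    print(n, "valid",(s["range_z"]>0).mean())
    for c in ["blue","red","yellow"]:
        m=colmask(s,c).astype(np.uint8); k,l,st,ce=cv2.connectedComponentsWithStats(m)
        for i in range(1,k):
            if st[i,4]<150: continue
            P=W[l==i]; P=P[~np.isnan(P[:,0])]
            hi=P[(P[:,2]>.064)&(P[:,2]<.12)]
            print(c,st[i],ce[i],"zmin/max",np.percentile(P[:,2],[1,50,99]))
            if len(hi)>30:
                r=cv2.minAreaRect((hi[:,:2]*1000).astype(np.float32)); print("  hi rect mm",r, len(hi))
            rr=cv2.minAreaRect((P[:,:2]*1000).astype(np.float32)); print("  all rect",rr)
    m=(W[...,2]>.165)&(W[...,2]<.2)&colmask(s,"bright"); P=W[m]; P=P[(P[:,1]<0)]
    print("rail",len(P),P.mean(0),P.min(0),P.max(0))
E
```

```text
top valid 0.99603515625
blue [ 180  159   63   69 1586] [215.5151 191.8897] zmin/max [-0.0001  0.0685  0.1347]
  hi rect mm ((674.3446044921875, 369.6309814453125), (72.7530517578125, 129.0577850341797), 35.13267517089844) 648
  all rect ((676.4515380859375, 366.63189697265625), (72.79889678955078, 145.48399353027344), 35.21438217163086)
blue [253 297  20  15 224] [262.5402 304.067 ] zmin/max [0.0584 0.076  0.0986]
  hi rect mm ((426.7176513671875, 256.4976501464844), (26.187789916992188, 40.23347091674805), 6.240636825561523) 192
  all rect ((426.7176513671875, 256.4976501464844), (26.187789916992188, 40.23347091674805), 6.240636825561523)
red [310 242  23  56 721] [320.448  273.6449] zmin/max [-0.0035  0.0671  0.0967]
  hi rect mm ((493.8233947753906, 127.14645385742188), (48.89535903930664, 106.67356872558594), 89.01602172851562) 400
  all rect ((502.8574523925781, 127.08650970458984), (49.72145080566406, 125.58623504638672), 87.68494415283203)
yellow [174 290  23  24 270] [185.1444 305.2778] zmin/max [0.0113 0.0771 0.0968]
  hi rect mm ((432.5283508300781, 426.7308349609375), (45
[... 1328 characters left out ...]
  75 1499] [312.4763 230.8099] zmin/max [0.0002 0.0479 0.0947]
  hi rect mm ((497.8235778808594, 127.13969421386719), (49.551570892333984, 105.45842742919922), 87.54693603515625) 502
  all rect ((503.4910583496094, 126.66838073730469), (50.008182525634766, 128.54747009277344), 87.54693603515625)
yellow [ 421  141   52   70 1746] [447.2841 174.4049] zmin/max [0.0009 0.0465 0.0932]
  hi rect mm ((467.0390930175781, 427.259033203125), (105.62992095947266, 54.96900177001953), 5.696821689605713) 457
  all rect ((452.5204772949219, 450.96221923828125), (173.52102661132812, 99.9342269897461), 1.2920175790786743)
rail 1931 [ 0.5255 -0.1871  0.1843] [ 0.4628 -0.3488  0.1743] [ 0.5774 -0.0214  0.1894]
```

Run:
```python
from h import *
np.set_printoptions(precision=4,suppress=True)
N=[];C=[];S={}
for n in ["top","scene"]:
    s=dict(np.load(n+"0.npz")); W=cloud(s); S[n]=s
    m=(W[...,2]>.170)&(W[...,2]<.195)&colmask(s,"bright")&(W[...,1]<0)&(W[...,0]<.7)&(W[...,0]>.42)
    v,u=np.nonzero(m); l=cv2.fitLine(np.stack([u,v],1).astype(np.float32),cv2.DIST_HUBER,0,.01,.01).ravel()
    a=l[2:]-l[:2]*100;b=l[2:]+l[:2]*100
    o,d1=ray(s,*a);_,d2=ray(s,*b); nn=np.cross(d1,d2);nn/=np.linalg.norm(nn);N.append(nn);C.append(o)
    t=(np.stack([u,v],1)-l[2:])@l[:2]; e=[l[2:]+l[:2]*t.min(),l[2:]+l[:2]*t.max()]
    for q in e:
        o,d=ray(s,*q); print(n,"end px",q,"on z=.18:",o+d*(.18-o[2])/d[2])
d=np.cross(*N);d/=np.linalg.norm(d)
A=np.array([N[0],N[1],[0,1,0]]);p=np.linalg.solve(A,[N[0]@C[0],N[1]@C[1],-.19])
print("line dir",d,"at y=-.19",p,"z at ends",p+d/d[1]*.16,p-d/d[1]*.16, "yaw of x axis deg",np.degrees(np.arctan2(-d[0]/d[1],1)))
# blue bin: lip & wall corners, pixel two-view check
for n in S:
    s=S[n];W=cloud(s)
    m=(W[...,2]>.004)&(abs(W[...,0]-.48)<.09)&(abs(W[...,1]-.262)<.06)
    P=W[m]; print(n,len(P),cv2.minAreaRect((P[:,:2]*1000).astype(np.float32)))
    q=P[P[:,2]>.088]; print(" ridge",q.mean(0),len(q)); 
    q=P[(P[:,2]>.066)&(P[:,2]<.073)&(P[:,0]>.46)]; print(" walltops",cv2.minAreaRect((q[:,:2]*1000).astype(np.float32)),np.median(q[:,2]))
    q=P[(P[:,2]<.06)&(P[:,0]>.47)&(P[:,0]<.52)]; 
    print(" content z med", np.median(q[:,2]))
    m=colmask(s,"green")&(W[...,2]>.15)&(W[...,0]<.65)&(W[...,2]<.4); print(" posts top",np.nanmax(W[m][:,2]) if m.any() else None)
```

```text
top end px [392.9297 231.2559] on z=.18: [ 0.5702 -0.0223  0.18  ]
top end px [555.7287 275.9875] on z=.18: [ 0.4736 -0.3492  0.18  ]
scene end px [ 13.9822 270.7937] on z=.18: [ 0.4745 -0.3503  0.18  ]
scene end px [237.2206 251.5606] on z=.18: [ 0.5718 -0.0222  0.18  ]
line dir [-0.2835 -0.959   0.0013] at y=-.19 [ 0.5209 -0.19    0.1782] z at ends [ 0.5682 -0.03    0.1779] [ 0.4736 -0.35    0.1784] yaw of x axis deg -16.46896337513665
top 1293 ((479.52215576171875, 261.560546875), (178.94139099121094, 117.37077331542969), 0.18483209609985352)
 ridge [0.4405 0.2575 0.0918] 117
 walltops ((491.577880859375, 263.3736267089844), (60.42243576049805, 50.01173782348633), 5.584964275360107) 0.0693146416291257
 content z med 0.012705178516704718
 posts top None
scene 2056 ((490.1346435546875, 246.3866424560547), (152.3752899169922, 83.95378875732422), 5.314126491546631)
 ridge [0.4431 0.2569 0.0918] 113
 walltops ((490.1634216308594, 262.31243896484375), (65.19354248046875, 51.61406707763672), 6.616014003753662) 0.06881745501576259
 content z med 0.024012705227792697
 posts top 0.19025451239666502
```

```bash
cat >> h.py <<'E'
from scipy.spatial.transform import Rotation as Ro
from rig import bot, eyes
np.set_printoptions(precision=4,suppress=True)
def binrot(yaw,tilt=0):  # bin frame in world; tilt>0: bottom swung out to +x
    return (Ro.from_euler('z',yaw,degrees=True)*Ro.from_euler('y',-tilt,degrees=True)).as_matrix()
F=np.array([[0,0,1],[0,1,0],[-1,0,0]],float) # tool axes in bin frame: x=-z,y=y,z=x
def toolrot(yaw,tilt=0): return binrot(yaw,tilt)@F
def rows(targets,base=None):
    o=bot.get_obs(); p,R=(o["ee_pos"],o["tcp_rot"]) if base is None else base
    for q,T in targets:
        s=R.T@(np.array(q)-p)/.3; r=Ro.from_matrix(R.T@T).as_rotvec()/2
        print(np.round(np.r_[s,r],3).tolist())
E
python3 - <<'E'
from h import *
R0=bot.get_obs()["tcp_rot"]; p=bot.get_obs()["ee_pos"]
H=toolrot(14+180+0) # current-like
mid=toolrot(-75)
rows([(p+[0,0,.07],R0),([.32,-.12,.30],mid)])
E
```

```text
[-0.233, -0.0, -0.0, 0.0, 0.0, 0.0]
[-0.229, -1.188, -0.939, -0.795, -0.001, 0.0]
```

Call:
move_arm(motion=[[[-0.2, 0, 0, 0, 0, 0, 1], [-0.23, -0.2, -0.16, -0.1, 0, 0, 1], [-0.23, -1, -0.8, -0.8, 0, 0, 1], [-0.23, -1, -0.8, -0.8, 0, 0, 1], [-0.23, -1, -0.8, -0.8, 0, 0, 1], [-0.23, -1, -0.8, -0.8, 0, 0, 1], [-0.23, -1, -0.8, -0.8, 0, 0, 1], [-0.23, -1, -0.8, -0.8, 0, 0, 1]]])

```text
time_s: 1.15
ee_pos: [0.2937, -0.1815, 0.3003]
tcp_rot: [[0.0, 1.0, -0.003], [0.001, -0.003, -1.0], [-1.0, 0.0, -0.001]]
force: [0.3, -0.6, 0.2]
width: 0.0854
```

Run:
```python
from h import *
o=bot.get_obs();print(o["time_s"],o["ee_pos"],o["joint_pos"])
b=binrot(6); g=np.array([.5003,.263,0])+b@[-.011,0,0]
print(g); rows([([g[0],g[1],.28],toolrot(6)),([g[0],g[1],.17],toolrot(6))])
```

```text
1.15 [ 0.2937 -0.1815  0.3003] [-0.769  -0.1098 -0.5124  1.1684  0.0006  0.8047]
[0.4894 0.2619 0.    ]
[0.069, 0.648, -1.48, -0.839, -0.0, -0.0]
[0.435, 0.648, -1.479, -0.839, -0.0, -0.0]
```

Call:
move_arm(motion=[[[0.05, 0.44, -1, -0.839, 0, 0, 1], [0.05, 0.44, -1, -0.839, 0, 0, 1], [0.05, 0.44, -1, -0.839, 0, 0, 1], [0.05, 0.44, -1, -0.839, 0, 0, 1], [0.05, 0.44, -1, -0.839, 0, 0, 1], [0.05, 0.44, -1, -0.839, 0, 0, 1], [0.05, 0.44, -1, -0.839, 0, 0, 1], [0.05, 0.44, -1, -0.839, 0, 0, 1]]])

```text
time_s: 2.15
ee_pos: [0.4294, 0.1134, 0.2848]
tcp_rot: [[-0.001, 0.079, 0.997], [-0.0, 0.997, -0.079], [-1.0, -0.0, -0.001]]
force: [0.2, -0.0, 0.4]
width: 0.0854
```

Run:
```python
from h import *
o=bot.get_obs();print(o["time_s"],o["ee_pos"],o["joint_pos"])
b=binrot(6); g=np.array([.5003,.263,0])+b@[-.011,0,0]
rows([([g[0],g[1],.28],toolrot(6)),([g[0],g[1],.17],toolrot(6))])
```

```text
2.15 [0.4294 0.1134 0.2848] [ 0.0918  0.0954 -0.3487  1.1278 -0.0001  0.1707]
[0.016, 0.509, 0.16, -0.092, -0.001, 0.0]
[0.383, 0.509, 0.161, -0.092, -0.001, 0.0]
```

Call:
move_arm(motion=[[[0.2, 0.509, 0.16, -0.092, 0, 0, 1], [0.383, 0.509, 0.16, -0.092, 0, 0, 1], [0.383, 0.509, 0.16, -0.092, 0, 0, 1], [0.383, 0.509, 0.16, -0.092, 0, 0, 1], [0.383, 0.509, 0.16, -0.092, 0, 0, 1]]])

```text
time_s: 2.78
ee_pos: [0.49, 0.2608, 0.1697]
tcp_rot: [[-0.002, -0.098, 0.995], [-0.001, 0.995, 0.098], [-1.0, -0.001, -0.002]]
force: [-0.3, -0.5, 0.8]
width: 0.0855
```

```bash
cat >> h.py <<'E'
def snapw(tag):
    o=bot.get_obs(); s=eyes.snapshot("wrist"); cv2.imwrite(f"pics/{tag}.png",s["frame"][:,:,::-1])
    T=np.eye(4);T[:3,:3]=o["tcp_rot"];T[:3,3]=o["ee_pos"]; s["cam_to_world"]=T@s["mount"]
    np.savez(tag+".npz",**s); print(o["time_s"],o["ee_pos"],o["width"],o["force"]); return s
def wcloud(s):
    z=s["range_z"]; v,u=np.mgrid[:480,:640]; x=u-s["cx"];y=v-s["cy"];r=np.hypot(x,y)+1e-9;th=r/s["fx"]
    k=np.tan(th)/r*z; P=np.stack([x*k,y*k,z],-1);T=s["cam_to_world"];W=P@T[:3,:3].T+T[:3,3];W[z<=0]=np.nan;return W
E
python3 - <<'E'
from h import *
s=snapw("w1"); W=wcloud(s)
P=W[colmask(s,"blue")]; P=P[np.isfinite(P[:,0])]
for lo,hi in[(.066,.073),(.085,.1)]:
    q=P[(P[:,2]>lo)&(P[:,2]<hi)&(abs(P[:,1]-.262)<.06)&(P[:,0]<.56)]; print(lo,len(q),q.mean(0),cv2.minAreaRect((q[:,:2]*1000).astype(np.float32)))
E
```

```text
2.775 [0.49   0.2608 0.1697] 0.0854873911220856 [-0.3455 -0.4879  0.8165]
0.066 1119 [0.4667 0.2599 0.07  ] ((468.77972412109375, 260.8599548339844), (104.40853881835938, 49.57013702392578), 5.971855163574219)
0.085 2058 [0.4403 0.2578 0.0912] ((440.8239440917969, 258.0129089355469), (20.418649673461914, 41.643333435058594), 5.635270118713379)
```

View pics/w1.png

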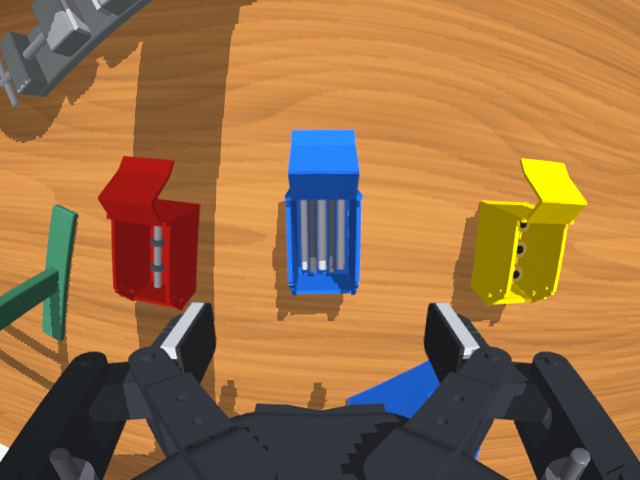

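The wrist view shows the blue bin at (323,210), midway between the fingers. Red is at (155,230), yellow at (530,240), and both stand clear. I'll descend and grip.

Run:
```python
from h import *
rows([([.4876,.2625,.032],toolrot(6))])
```

```text
[0.463, 0.008, -0.009, -0.004, -0.0, 0.0]
```

Call:
move_arm(motion=[[[0.15, 0.008, -0.009, -0.004, 0, 0, 1], [0.3, 0.008, -0.009, -0.004, 0, 0, 1], [0.42, 0.008, -0.009, -0.004, 0, 0, 1], [0.46, 0.008, -0.009, -0.004, 0, 0, 1], [0.46, 0.008, -0.009, -0.004, 0, 0, 1], [0.46, 0.008, -0.009, -0.004, 0, 0, -1], [0.46, 0.008, -0.009, -0.004, 0, 0, -1], [0.46, 0.008, -0.009, -0.004, 0, 0, -1]]])

```text
time_s: 3.82
ee_pos: [0.4891, 0.2634, 0.0341]
tcp_rot: [[0.003, -0.105, 0.994], [0.001, 0.994, 0.105], [-1.0, 0.0, 0.003]]
force: [-0.0, -1.0, 5.4]
width: 0.0494
```

Call:
move_arm(motion=[[[0, 0, 0, 0, 0, 0, -1], [0, 0, 0, 0, 0, 0, -1], [0, 0, 0, 0, 0, 0, -1]]])

```text
time_s: 4.2
ee_pos: [0.4891, 0.2634, 0.0341]
tcp_rot: [[0.003, -0.105, 0.994], [0.001, 0.994, 0.105], [-1.0, 0.0, 0.003]]
force: [-0.1, -0.8, 6.5]
width: 0.0496
```

Run:
```python
from h import *
s=snapw("w2")
s=eyes.snapshot("scene"); cv2.imwrite("pics/s2.png",s["frame"][:,:,::-1])
```

```text
4.2 [0.4891 0.2634 0.0341] 0.04962151681857048 [-0.0524 -0.8174  6.4692]
```

View pics/w2.png

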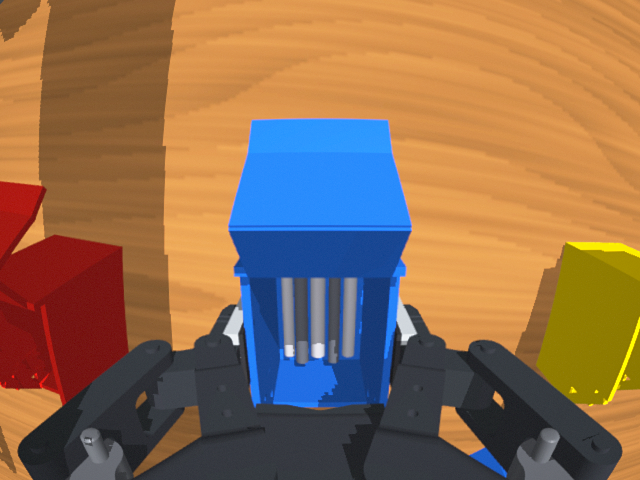

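View pics/s2.png

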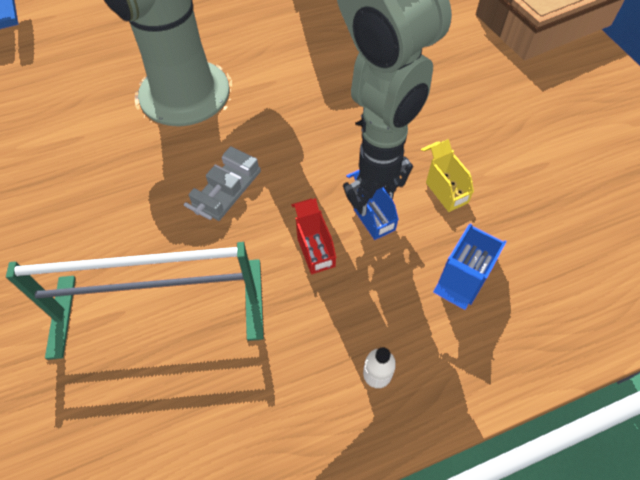

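The bin is gripped: width 49.6 mm, pads on both side walls at (240,330) and (400,330). I'll lift it and measure its pose in the tool frame.

Call:
move_arm(motion=[[[-0.1, 0, 0, 0, 0, 0, -1], [-0.3, 0, 0, 0, 0, 0, -1], [-0.5, 0, 0, 0, 0, 0, -1], [-0.7, 0, 0, 0, 0, 0, -1], [-0.8, 0, 0, 0, 0, 0, -1], [-0.8, 0, 0, 0, 0, 0, -1]]])

```text
time_s: 5.05
ee_pos: [0.4891, 0.2637, 0.2753]
tcp_rot: [[0.005, -0.106, 0.994], [0.002, 0.994, 0.106], [-1.0, 0.001, 0.006]]
force: [0.3, -0.1, -3.0]
width: 0.0492
```

```bash
cat >> h.py <<'E'
def toolpts(s,W):
    o=bot.get_obs(); return (W-o["ee_pos"])@o["tcp_rot"]
def binmeas(tag):
    s=snapw(tag); W=wcloud(s); m=colmask(s,"blue")&np.isfinite(W[...,0])
    P=((W-bot.get_obs()["ee_pos"])@bot.get_obs()["tcp_rot"])
    m&=(np.linalg.norm(P,axis=-1)<.15)
    return s,P,m
E
python3 - <<'E'
from h import *
s,P,m=binmeas("w3")
q=P[m]; # bin-aligned: X=tool z, Z=-tool x
B=np.stack([q[:,2],q[:,1],-q[:,0]],-1)*1000
np.save("B3.npy",B)
print(len(B),B.min(0),B.max(0))
c=B[abs(B[:,1]-np.median(B[:,1]))<8]
# lip profile: z vs x
for x0 in range(-80,-30,3):
    k=c[(abs(c[:,0]-x0)<1)]
    if len(k): print(x0,len(k),np.percentile(k[:,2],[5,50,95]))
v,u=np.nonzero(m); 
w=B[(abs(abs(B[:,1]-np.median(B[:,1]))-24)<1.6)&(B[:,0]>-35)]
for x0 in range(-30,40,5):
    k=w[abs(w[:,0]-x0)<2]
    if len(k): print("wall",x0,len(k),np.percentile(k[:,2],[50,98]))
E
```

```text
5.05 [0.4891 0.2637 0.2753] 0.04923143394474655 [ 0.2722 -0.1094 -2.9675]
27300 [-75.6908 -29.1899 -30.2601] [51.002  38.6042 85.3089]
-65 135 [37.8005 39.3101 40.5758]
-62 202 [41.7775 43.8519 45.9663]
-59 230 [46.865  48.9583 51.2091]
-56 256 [52.2837 54.1757 56.2809]
-53 274 [57.3057 59.277  61.4283]
-50 437 [62.6405 64.0094 65.1733]
-47 430 [61.0589 62.1719 63.3977]
-44 365 [57.9981 59.2722 60.5055]
-41 308 [55.1502 56.3031 57.5076]
-38 287 [52.3007 53.4242 54.5523]
-35 275 [49.2404 50.3095 51.3776]
-32 217 [46.2345 47.3704 48.323 ]
wall -30 66 [45.6388 46.6646]
wall -25 185 [38.7763 39.8495]
wall -20 235 [38.3917 39.8002]
wall -15 258 [38.2868 39.6765]
wall -10 197 [38.5092 39.9473]
wall -5 279 [37.9882 39.9281]
wall 0 288 [34.9019 39.8053]
wall 5 192 [38.5019 40.5061]
wall 10 187 [38.4585 41.1483]
wall 15 214 [38.0634 39.5792]
wall 20 233 [36.6104 39.671 ]
wall 25 108 [ 6.7284 39.215 ]
wall 30 56 [15.9196 28.5223]
wall 35 47 [ 8.1726 21.1357]
```

View pics/w3.png

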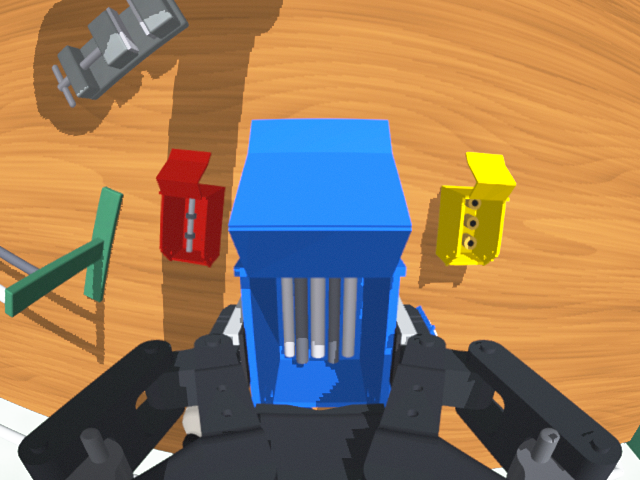

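```bash
cat >> h.py <<'E'
RAIL=np.array([.5221,-.186,.179]); YAW=-16.5
def tcp_for(tilt,dx=0,dz=0,t=(-.008,0,.0325),rb=(-.056,0,.080),dy=0):
    R=binrot(YAW,tilt); X=binrot(YAW)
    return RAIL+X@[dx,dy,dz]+R@(np.array(t)-np.array(rb)), toolrot(YAW,tilt)
E
python3 - <<'E'
from h import *
a=tcp_for(25,0,.07); print(a[0]); o=bot.get_obs(); 
m=(o["ee_pos"]+a[0])/2; m[2]=.28
rows([(m,toolrot(-5,12)),([a[0][0],a[0][1],.28],a[1]),a])
E
```

```text
[ 0.5831 -0.2041  0.2262]
[-0.024, -0.791, 0.075, 0.096, -0.103, -0.01]
[-0.024, -1.582, 0.151, 0.194, -0.214, -0.043]
[0.155, -1.582, 0.15, 0.194, -0.214, -0.043]
```

Call:
move_arm(motion=[[[-0.024, -0.15, 0.02, 0, 0, 0, -1], [-0.024, -0.4, 0.04, 0.05, -0.05, 0, -1], [-0.024, -0.6, 0.06, 0.096, -0.1, -0.01, -1], [-0.024, -0.8, 0.075, 0.096, -0.1, -0.01, -1], [-0.024, -0.95, 0.09, 0.12, -0.13, -0.015, -1], [-0.024, -0.95, 0.09, 0.12, -0.13, -0.015, -1], [-0.024, -0.95, 0.09, 0.12, -0.13, -0.015, -1]]])

```text
time_s: 5.98
ee_pos: [0.5432, -0.0173, 0.2775]
tcp_rot: [[0.252, 0.135, 0.958], [-0.032, 0.991, -0.131], [-0.967, 0.002, 0.254]]
force: [0.3, 0.4, -1.0]
width: 0.0492
```

Run:
```python
from h import *
o=bot.get_obs(); print(o["ee_pos"],o["width"]); a=tcp_for(25,0,.07)
rows([([a[0][0],a[0][1],.27],a[1]),a])
```

```text
[ 0.5432 -0.0173  0.2775] 0.0491506199038573
[0.078, -0.599, 0.203, 0.071, -0.09, -0.027]
[0.219, -0.599, 0.166, 0.071, -0.09, -0.027]
```

Call:
move_arm(motion=[[[0.04, -0.3, 0.12, 0.035, -0.045, -0.01, -1], [0.078, -0.5, 0.2, 0.071, -0.09, -0.027, -1], [0.078, -0.6, 0.2, 0.071, -0.09, -0.027, -1], [0.078, -0.6, 0.2, 0.071, -0.09, -0.027, -1], [0.15, -0.6, 0.184, 0.071, -0.09, -0.027, -1], [0.15, -0.6, 0.184, 0.071, -0.09, -0.027, -1], [0.15, -0.6, 0.184, 0.071, -0.09, -0.027, -1]]])

```text
time_s: 6.85
ee_pos: [0.585, -0.203, 0.2502]
tcp_rot: [[0.409, 0.281, 0.868], [-0.12, 0.96, -0.254], [-0.904, -0.0, 0.427]]
force: [-0.6, -0.2, -0.5]
width: 0.0491
```

Run:
```python
from h import *
s=snapw("w4"); print(bot.get_obs()["tcp_rot"]); a=tcp_for(25,0,.07);print(a)
s=eyes.snapshot("scene"); cv2.imwrite("pics/s4.png",s["frame"][:,:,::-1]); np.savez("scene4.npz",**s)
s=eyes.snapshot("top"); cv2.imwrite("pics/t4.png",s["frame"][:,:,::-1]); np.savez("top4.npz",**s)
```

```text
6.85 [ 0.585  -0.203   0.2502] 0.049129933752706266 [-0.6203 -0.2482 -0.4829]
[[ 0.4103  0.2814  0.8674]
 [-0.1206  0.9596 -0.2543]
 [-0.9039 -0.0003  0.4277]]
(array([ 0.5831, -0.2041,  0.2262]), array([[ 0.4052,  0.284 ,  0.869 ],
       [-0.12  ,  0.9588, -0.2574],
       [-0.9063, -0.    ,  0.4226]]))
```

View pics/w4.png

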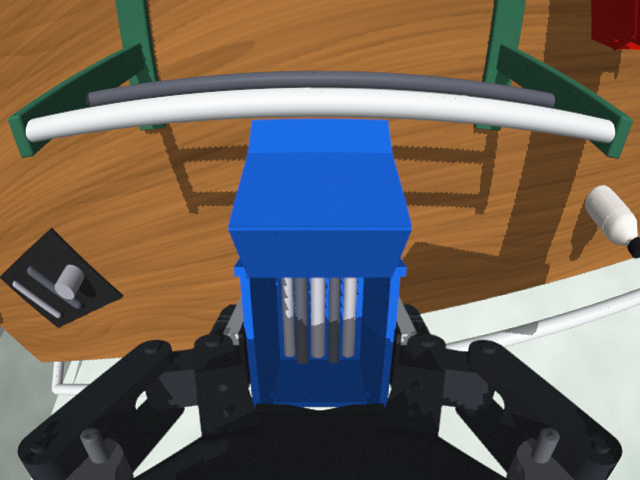

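View pics/s4.png

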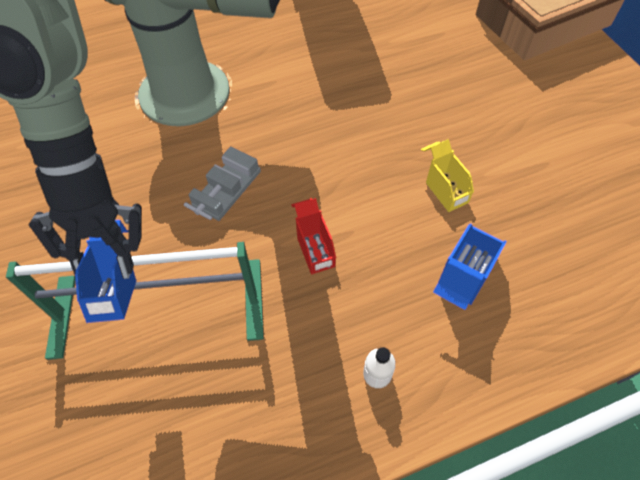

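View pics/t4.png

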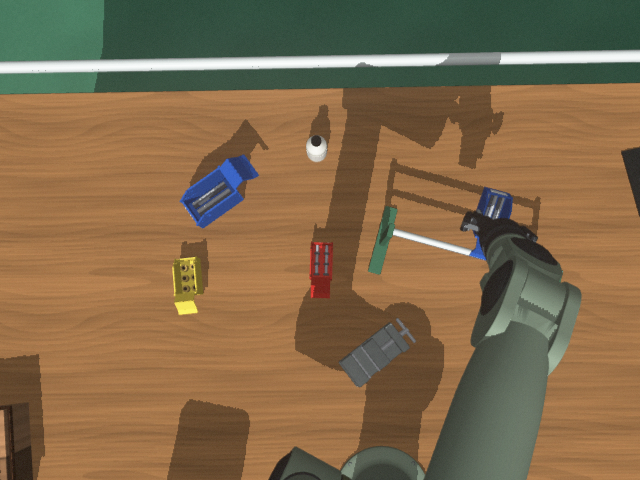

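The wrist view shows the lip (ridge y≈230, tip y≈122) centred at column 320. The rail just behind it crosses at about (320,102), parallel to the lip edge. Next I measure the rail axis relative to the lip in this same view.

```bash
cat >> h.py <<'E'
from scipy.optimize import least_squares
def railfit(s,W):
    m=colmask(s,"bright")&np.isfinite(W[...,0])&(abs(W[...,2]-.18)<.03)&(np.hypot(W[...,0]-.522,W[...,1]+.186)<.15)
    P=W[m]; X=binrot(YAW)
    Q=(P-RAIL)@X   # y along rail
    f=lambda p: np.hypot(Q[:,0]-p[0]-p[1]*Q[:,1],Q[:,2]-p[2]-p[3]*Q[:,1])-.007
    r=least_squares(f,[0,0,0,0],loss="soft_l1",f_scale=.001); p=r.x
    print("rail n",len(P),"dx,slope,dz,slope",p,"rms",np.sqrt(np.mean(f(p)**2)))
    return RAIL+X@[p[0],0,p[2]],p
E
python3 - <<'E'
from h import *
s=dict(np.load("w4.npz")); W=wcloud(s); c,p=railfit(s,W)
o=bot.get_obs(); P=(W-o["ee_pos"])@o["tcp_rot"]; m=colmask(s,"blue")&np.isfinite(P[...,0])&(np.linalg.norm(P,axis=-1)<.15)
q=P[m];B=np.stack([q[:,2],q[:,1],-q[:,0]],-1)*1000
B=B[abs(B[:,1])<20]
i=B[B[:,2]>60]; print("ridge x",np.median(i[i[:,2]>np.percentile(i[:,2],95)],0),"tip",B[B[:,0]<np.percentile(B[:,0],1)].mean(0))
lo=B[(B[:,0]>-64)&(B[:,0]<-53)]; print("outer leg",np.polyfit(lo[:,0],lo[:,2],1)); li=B[(B[:,0]>-48)&(B[:,0]<-36)&(B[:,2]>45)]; print("inner",np.polyfit(li[:,0],li[:,2],1))
w=B=None
r=o["tcp_rot"].T@(c-o["ee_pos"])*1000; print("rail in tool(bin axes):",r[2],r[1],-r[0])
for n in["top4","scene4"]:
    s=dict(np.load(n+".npz"));W=cloud(s)
    railfit(s,W)
E
```

```text
rail n 13260 dx,slope,dz,slope [ 0.0004 -0.0017  0.0016 -0.0001] rms 0.0005818980663600455
ridge x [-13.8553   0.1378  71.9762] tip [-76.9219   0.171   27.5341]
outer leg [  1.7094 149.6901]
inner [-1.0163 10.2082]
rail in tool(bin axes): -89.26647519331888 -0.5162066261651178 -35.71988482700996
rail n 416 dx,slope,dz,slope [-0.0002  0.006   0.0005  0.0055] rms 0.002024500210598121
rail n 1161 dx,slope,dz,slope [ 0.0011 -0.0018  0.0004 -0.0007] rms 0.0011369303399215542
```

```bash
sed -i 's/^RAIL=.*/RAIL=np.array([.5225,-.186,.1804]); YAW=-16.5/; s/t=(-.008,0,.0325)/t=(-.007,0,.0323)/' h.py
python3 - <<'E'
from h import *
rows([tcp_for(25,0,z) for z in (.07,.05,.03,.015,.005,.0015)])
E
```

```text
[0.069, -0.002, -0.036, 0.001, 0.003, -0.0]
[0.129, -0.002, -0.064, 0.001, 0.003, -0.0]
[0.189, -0.002, -0.093, 0.001, 0.003, -0.0]
[0.234, -0.002, -0.114, 0.001, 0.003, -0.0]
[0.265, -0.002, -0.128, 0.001, 0.003, -0.0]
[0.275, -0.002, -0.133, 0.001, 0.003, -0.0]
```

Call:
move_arm(motion=[[[0.035, 0, -0.018, 0, 0, 0, -1], [0.069, -0.002, -0.036, 0, 0.003, 0, -1], [0.1, -0.002, -0.05, 0, 0.003, 0, -1], [0.129, -0.002, -0.064, 0, 0.003, 0, -1], [0.16, -0.002, -0.078, 0, 0.003, 0, -1], [0.189, -0.002, -0.093, 0, 0.003, 0, -1], [0.189, -0.002, -0.093, 0, 0.003, 0, -1]]])

```text
time_s: 7.88
ee_pos: [0.5829, -0.2045, 0.1856]
tcp_rot: [[0.403, 0.283, 0.87], [-0.119, 0.959, -0.257], [-0.908, 0.0, 0.42]]
force: [0.7, -0.6, -1.2]
width: 0.0493
```

```bash
cat >> h.py <<'E'
def chk(tag):
    s=snapw(tag); W=wcloud(s); c,p=railfit(s,W); o=bot.get_obs()
    r=o["tcp_rot"].T@(RAIL-o["ee_pos"]); r2=o["tcp_rot"].T@(c-o["ee_pos"])
    for q in (r,r2): print("rail in bin (mm): x %.1f y %.1f z %.1f"%(1000*q[2]-7,1000*q[1],-1000*q[0]+32.3))
    print("tilt",np.degrees(np.arccos(-o["tcp_rot"][2,0])))
    P=(W-o["ee_pos"])@o["tcp_rot"]; m=colmask(s,"blue")&np.isfinite(P[...,0])&(np.linalg.norm(P,axis=-1)<.15)
    q=P[m];B=np.stack([q[:,2],q[:,1],-q[:,0]],-1)*1000;B=B[abs(B[:,1])<20]
    a=B[(B[:,0]>-64)&(B[:,0]<-53)];a=np.polyfit(a[:,0],a[:,2],1);b=B[(B[:,0]>-48)&(B[:,0]<-36)&(B[:,2]>45)];b=np.polyfit(b[:,0],b[:,2],1)
    x=(b[1]-a[1])/(a[0]-b[0]);print("lip slopes",a[0],b[0],"ridge",x,a[0]*x+a[1],"was 1.709 -1.016 -51.2 62.2")
E
python3 - <<'E'
from h import *
chk("w5")
rows([tcp_for(25,0,z) for z in (.03,.015,.005,.0015)])
E
```

```text
7.875 [ 0.5829 -0.2045  0.1856] 0.04926056232503576 [ 0.7078 -0.6433 -1.2074]
rail n 18823 dx,slope,dz,slope [ 0.0004 -0.0016  0.0002 -0.    ] rms 0.019393625897542763
rail in bin (mm): x -67.3 y 0.8 z 53.7
rail in bin (mm): x -66.9 y 0.8 z 53.7
tilt 24.895829688528707
lip slopes 1.7133517452998994 -1.0166856794928985 ridge -51.13226009050089 62.29079448565979 was 1.709 -1.016 -51.2 62.2
[-0.003, 0.002, 0.005, 0.0, -0.001, -0.0]
[0.042, 0.002, -0.016, 0.0, -0.001, -0.0]
[0.072, 0.002, -0.03, 0.0, -0.001, -0.0]
[0.083, 0.002, -0.035, 0.0, -0.001, -0.0]
```

View pics/w5.png

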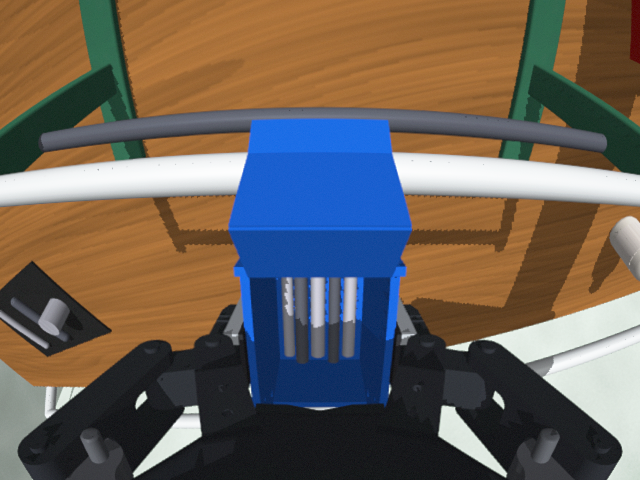

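The rail now passes under the lip, at y≈178, between tip (122) and ridge (230). The grasp hasn't shifted and there's no contact force, so I'll continue down.

Call:
move_arm(motion=[[[0.02, 0.002, -0.005, 0, 0, 0, -1], [0.042, 0.002, -0.016, 0, 0, 0, -1], [0.058, 0.002, -0.023, 0, 0, 0, -1], [0.072, 0.002, -0.03, 0, 0, 0, -1], [0.082, 0.002, -0.034, 0, 0, 0, -1], [0.082, 0.002, -0.034, 0, 0, 0, -1]]])

```text
time_s: 8.68
ee_pos: [0.5835, -0.2041, 0.159]
tcp_rot: [[0.402, 0.283, 0.871], [-0.119, 0.959, -0.257], [-0.908, -0.0, 0.419]]
force: [-4.4, 0.1, -1.2]
width: 0.0492
```

Run:
```python
from h import *
chk("w6")
for t in (25,20,15,10,5,1,0): rows([tcp_for(t,0,.001)])
```

```text
8.675 [ 0.5835 -0.2041  0.159 ] 0.04916780671277756 [-4.41    0.1421 -1.2084]
rail n 20963 dx,slope,dz,slope [ 0.0002 -0.0015  0.0002 -0.0001] rms 0.0018274719889841294
rail in bin (mm): x -55.8 y 0.1 z 78.4
rail in bin (mm): x -55.6 y 0.1 z 78.5
tilt 24.767821489391046
lip slopes 1.6892823643199408 -1.0230496204022057 ridge -50.17760105266208 63.03792175414662 was 1.709 -1.016 -51.2 62.2
[0.002, 0.0, 0.003, 0.0, -0.002, -0.0]
[0.015, 0.0, -0.012, 0.0, 0.042, -0.0]
[0.028, 0.0, -0.027, 0.0, 0.085, -0.0]
[0.039, 0.0, -0.044, 0.0, 0.129, -0.0]
[0.048, 0.0, -0.061, 0.0, 0.173, -0.0]
[0.055, 0.0, -0.076, 0.0, 0.207, -0.0]
[0.056, 0.0, -0.08, 0.0, 0.216, -0.0]
```

View pics/w6.png

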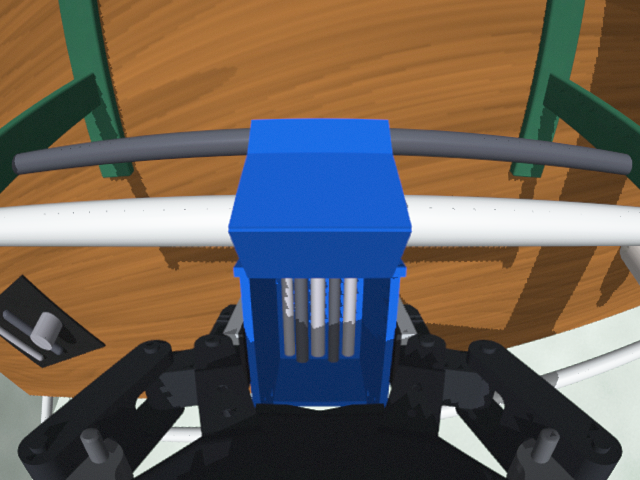

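Rail in the bin frame is x −56, z 78.4 at 24.8° tilt, so it is hooked, with light contact of about 4 N. Now I swing it down about the rail.

Call:
move_arm(motion=[[[0.004, 0, -0.002, 0, 0.01, 0, -1], [0.014, 0, -0.015, 0, 0.042, 0, -1], [0.027, 0, -0.03, 0, 0.085, 0, -1], [0.038, 0, -0.046, 0, 0.129, 0, -1], [0.043, 0, -0.055, 0, 0.151, 0, -1], [0.047, 0, -0.063, 0, 0.173, 0, -1], [0.047, 0, -0.063, 0, 0.173, 0, -1]]])

```text
time_s: 9.6
ee_pos: [0.5729, -0.2009, 0.1384]
tcp_rot: [[0.081, 0.283, 0.956], [-0.024, 0.959, -0.282], [-0.996, 0.0, 0.084]]
force: [-7.3, 2.2, 0.3]
width: 0.0493
```

Run:
```python
from h import *
chk("w7")
for t in (5,2,0): rows([tcp_for(t,-.001,.0005)])
```

```text
9.6 [ 0.5729 -0.2009  0.1384] 0.04933282345509707 [-7.317   2.2458  0.2738]
rail n 21036 dx,slope,dz,slope [ 0.0003 -0.0014  0.0002  0.0001] rms 0.006643516645163665
rail in bin (mm): x -55.9 y 0.0 z 78.5
rail in bin (mm): x -55.6 y 0.0 z 78.7
tilt 4.89167010856834
lip slopes 1.6883282108736324 -1.0240791146884038 ridge -50.347682675799945 63.152294182517736 was 1.709 -1.016 -51.2 62.2
[0.003, -0.0, -0.002, 0.0, -0.001, -0.0]
[0.011, -0.0, -0.011, 0.0, 0.025, -0.0]
[0.016, -0.0, -0.017, 0.0, 0.043, -0.0]
```

View pics/w7.png

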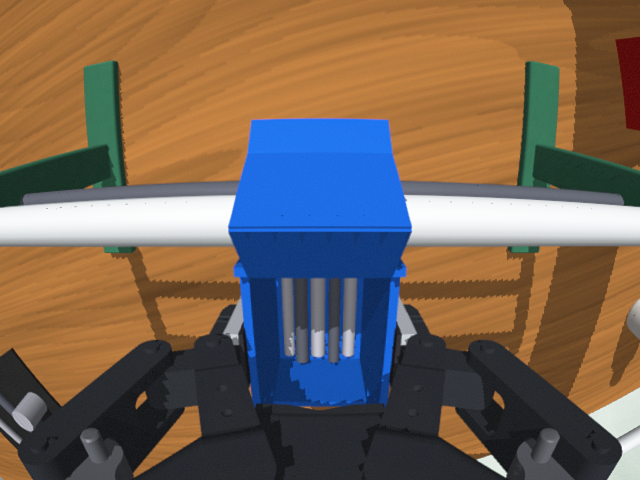

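Call:
move_arm(motion=[[[0.003, 0, -0.007, 0, 0, 0, -1], [0.011, 0, -0.016, 0, 0.025, 0, -1], [0.015, 0, -0.021, 0, 0.038, 0, -1], [0.015, 0, -0.021, 0, 0.038, 0, -1], [0.015, 0, -0.021, 0, 0.038, 0, -1]]])

```text
time_s: 10.28
ee_pos: [0.5693, -0.2001, 0.1347]
tcp_rot: [[0.015, 0.283, 0.959], [-0.005, 0.959, -0.283], [-1.0, -0.0, 0.015]]
force: [1.5, 0.3, -1.6]
width: 0.0496
```

Run:
```python
from h import *
chk("w8")
for t in (1,0): rows([tcp_for(t,-.003,.00)])
```

```text
10.275 [ 0.5693 -0.2001  0.1347] 0.049553339967080105 [ 1.5355  0.3262 -1.5987]
rail n 20718 dx,slope,dz,slope [ 0.0003 -0.0016  0.0002 -0.    ] rms 0.006602714405172035
rail in bin (mm): x -55.1 y 0.3 z 78.6
rail in bin (mm): x -54.8 y 0.3 z 78.8
tilt 0.8855967465350546
lip slopes 1.696122474528219 -1.0225595845252142 ridge -50.25019382477518 63.161877448975545 was 1.709 -1.016 -51.2 62.2
[0.004, 0.001, -0.007, 0.0, -0.001, 0.0]
[0.007, 0.001, -0.009, 0.0, 0.008, 0.0]
```

Forces are near zero at 0.9° tilt, still held. I'll settle it 1.5 mm and release.

Call:
move_arm(motion=[[[0.005, 0, 0, 0, 0, 0, -1], [0.005, 0, 0, 0, 0, 0, -1], [0.005, 0, 0, 0, 0, 0, 1], [0.005, 0, 0, 0, 0, 0, 1], [0.005, 0, 0, 0, 0, 0, 1], [0.005, 0, 0, 0, 0, 0, 1]]])

```text
time_s: 11.08
ee_pos: [0.5683, -0.1998, 0.1328]
tcp_rot: [[0.012, 0.283, 0.959], [-0.004, 0.959, -0.283], [-1.0, -0.0, 0.013]]
force: [-0.9, 0.6, 0.5]
width: 0.0859
```

Run:
```python
from h import *
chk("w9")
```

```text
11.075 [ 0.5683 -0.1998  0.1328] 0.08585075358885703 [-0.8535  0.6304  0.4925]
rail n 21387 dx,slope,dz,slope [ 0.0004 -0.0015  0.0002 -0.    ] rms 0.0077475990502864755
rail in bin (mm): x -54.3 y 0.2 z 80.5
rail in bin (mm): x -53.9 y 0.2 z 80.7
tilt 0.7433339274171311
lip slopes 1.6743369669160315 -1.0284145547207175 ridge -48.99861890544832 64.69555084746834 was 1.709 -1.016 -51.2 62.2
```

View pics/w9.png

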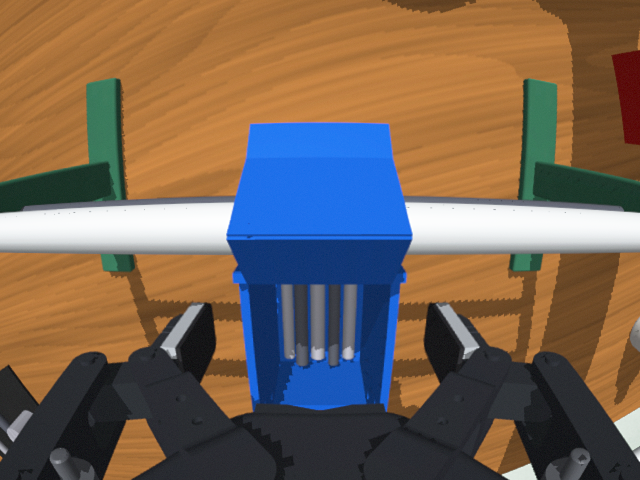

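The fingers are open, with clear gaps at (215,340) and (425,340), and the lip rests over the rail. I'll retract straight up.

Call:
move_arm(motion=[[[-0.05, 0, 0, 0, 0, 0, 1], [-0.15, 0, 0, 0, 0, 0, 1], [-0.3, 0, 0, 0, 0, 0, 1], [-0.45, 0, 0, 0, 0, 0, 1], [-0.6, 0, 0, 0, 0, 0, 1], [-0.6, 0, 0, 0, 0, 0, 1], [-0.6, 0, 0, 0, 0, 0, 1]]])

```text
time_s: 12.0
ee_pos: [0.5661, -0.199, 0.3132]
tcp_rot: [[0.013, 0.283, 0.959], [-0.004, 0.959, -0.283], [-1.0, -0.0, 0.014]]
force: [-0.1, 0.4, -0.4]
width: 0.0854
```

Run:
```python
from h import *
s=snapw("w10"); W=wcloud(s); c,p=railfit(s,W)
m=colmask(s,"blue")&np.isfinite(W[...,0])&(np.hypot(W[...,0]-.55,W[...,1]+.2)<.12)
Q=(W[m]-RAIL)@binrot(YAW)*1000; print(Q.min(0),Q.max(0))
h=Q[Q[:,2]>12]; print("ridge (expect -2,15)",h.mean(0)); 
w=Q[(abs(abs(Q[:,1]-np.median(Q[:,1]))-24)<1.6)&(abs(Q[:,2]+10)<5)&(Q[:,0]>20)]
print("wall slope deg",np.degrees(np.polyfit(w[:,0],w[:,2],1)[0]),"z",np.median(w[:,2]),"rect",cv2.minAreaRect(w[:,:2].astype(np.float32)))
s=eyes.snapshot("scene"); cv2.imwrite("pics/s10.png",s["frame"][:,:,::-1])
for cc in("red","yellow"):
  a=dict(np.load("scene0.npz")); 
  for z in(a,s):
    mm=colmask(z,cc).astype(np.uint8);k,l,st,ce=cv2.connectedComponentsWithStats(mm);i=1+np.argmax(st[1:,4]);print(cc,ce[i])
```

```text
12.0 [ 0.5661 -0.199   0.3132] 0.08543172578737517 [-0.0892  0.3901 -0.3858]
rail n 5305 dx,slope,dz,slope [-0.0001 -0.0018  0.0002  0.0001] rms 0.000666159950152058
[-27.7861 -25.1209 -79.5011] [98.4708 24.4638 17.5613]
ridge (expect -2,15) [-1.2562 -0.3735 14.1504]
wall slope deg -1.3048208871746276 z -9.939073148385324 rect ((50.74481964111328, -0.2047119140625), (61.304588317871094, 49.317909240722656), 0.02914585918188095)
red [312.4763 230.8099]
red [312.3829 230.7044]
yellow [447.2841 174.4049]
yellow [447.2257 174.22  ]
```

View pics/s10.png

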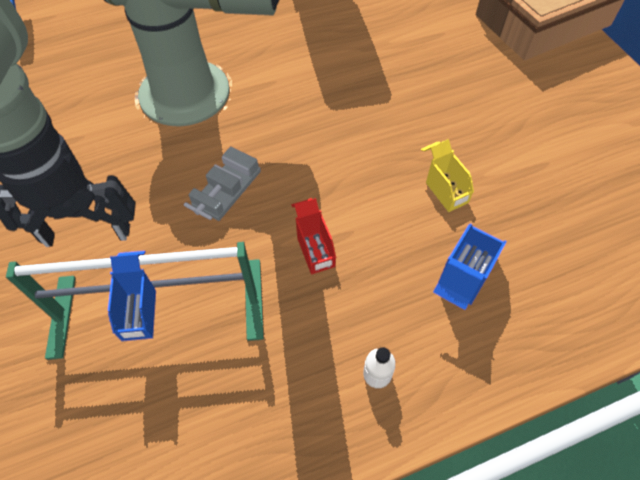

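View pics/w10.png

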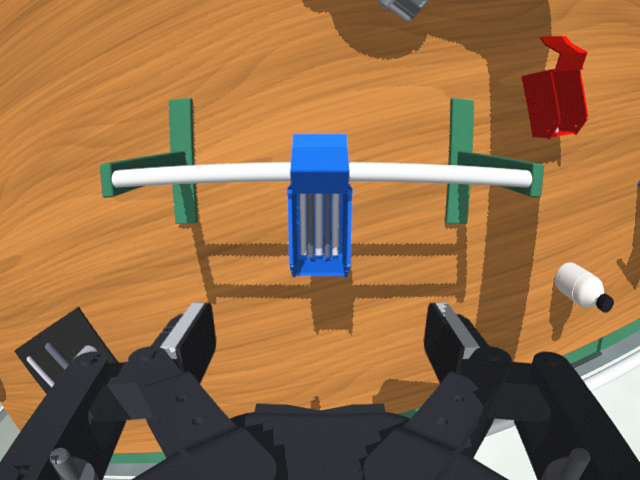

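The bin hangs mid-rail (wrist view (320,205)), level to about 1.3°. The robot is clear and the red and yellow bins haven't moved, so I'm handing in.

```bash
python3 -c "
from rig import bot
print(bot.finish_job())"
```

```text
the job is handed in; nothing more can be done
None
```

The blue bin is hanging on the far side of the rail stand, released and level. The job was handed in at about 12 s of the 42 s allowed.

I gripped it across the side walls and hooked its lip over the top rail at 24.8° tilt. At that point the rail sat at x −56, z 78 mm in the bin's frame. I then swung it down to about 0.9° while still holding it, released it and backed straight up.

**Last checks:**
- **Seating:** the ridge is within about 1 mm of where it should sit when hung.
- **Position:** the bin is less than 1 mm off the rail's middle.
- **Level:** it hangs about 1.3° off level.
- **Bystanders:** the red and yellow bins moved less than 0.2 px in the scene view.
- **Robot:** it is clear of everything, with the fingers open.

**Small disagreements:**
- The wrist view gave the height of the gripper tip above the bin's underside 2–3 mm lower than the arm's own reading at the grasp.
- The measured lip slopes were 3–5° off the description.
- There was light contact, up to about 7 N sideways, while swinging down. I relieved it by shifting the bin about 2 mm.

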